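# Lock the key fixture's tilt plate level and feed the carriage to its stop

### The job

Get the key-cutting fixture ready to cut: pull the steel locking bar out of its sleeve, use it to press the sprung tilt plate down level, and slide it fully home under both hooks so that it stays there, centred, and keeps the plate level. Then wind the handwheel clockwise by its crank knob until the carriage touches its stop. Leave everything else on the bench where it is.

Things in the scene. Friction and masses are not known exactly. Their poses are not given: they have to be found in the camera images.
- hooks_home (a point): Fixed point on the fixture, on the level plate's top face (50 mm above the table), straight below where the bar's centre lies when fully home under both hooks. x: the way the bar is slid in (towards the hinge); y: along the bar when home, away from the handwheel; z up.
- hook_roof (a point): Middle between the two dark steel hooks, level with their roofs' flat underside, straight above hooks_home by 18 mm: 2 mm over a bar on the level plate. Axes as hooks_home. Hooks at y = -57 and +57 mm, 14 mm wide, 10 mm thick roofs, open to -x. Flat roof from x = +8 mm (back wall, stops the bar's side) to -12 mm, then a rising lead-in to about -25 mm.
- machine: The fixture: grey base 240 x 300 mm, 20 mm thick; edges at x = -120 and +120, y = -165 and +135 mm from this origin, which lies on the table. Axes as hooks_home, which is at x = -8, y = +60 mm. Rail, carriage and stop at y about -50 mm, up to 77 mm high; gearbox with handwheel at y = -120 mm.
- tilt_plate (a joint): Sprung aluminium tilt plate, 160 x 90 x 8 mm; angle in rad: 0 level, 0.36 sprung up (start), -0.05 end of over-travel. Hinge line along y, 93 mm from hooks_home towards +x and 4 mm below the level top face; free edge towards -x is raised. About 5 N near the free edge or 7 N at hooks_home holds it level; it springs up when let go unless the bar is under the hooks.
- plate_edge (a point): Middle of the upper free edge of the tilt plate: at x = -67 mm from hooks_home when level; moves with the plate.
- bar_mid (a point): Centre of the loose steel locking bar, 16 mm above its underside. x along its length, z up. 150 x 16 mm, 16 mm high, with a raised grip (40 x 16 mm) on its middle, 32 mm high there; 0.28 kg; the same turned end for end. Starts in the sleeve, one end standing out 45 mm. Its ends go under the hooks, so put it down and take it again by the raised grip.
- sleeve_mouth (a point): Middle of the floor edge (3 mm above the table) at the mouth of the fixed grey plastic sleeve that holds the bar; x points into the sleeve, so the bar is drawn out level towards -x, by at least 110 mm. The sleeve is 108 mm long, 34 mm wide, 43 mm high, roofed and closed at the back, inside 22 mm wide and 36 mm high.
- pad: Fixed cork pad, 150 (x) x 170 (y) x 3 mm, where the bar can be put down; origin at the centre of its underside. The cylinder lock lies on its +x half; the -x half is free.
- wheel_axis (a point): Axis of the handwheel (vertical axis, disc 84 mm diameter) at the upper face of its rim, 80 mm above the table; its hub stands 6 mm higher. Turns with the wheel.
- crank_mid (a point): Middle (half-way up) of the upright, freely revolving black crank knob on the handwheel: 14 mm diameter, 32 mm tall, from 80 to 112 mm above the table, 32 mm from the wheel's axis.
- wheel (a joint): Angle of the handwheel, rad, growing clockwise seen from above; 8 mm of carriage per rad; the carriage is at its stop at 6.0. Friction torque 0.04 N m.
- carriage (a joint): Position of the aluminium carriage on its rail, m: 0 = far from the stop, 0.048 = touching the dark steel stop block. Geared to the handwheel.
- small_fob: small black key fob, 24 x 40 x 13 mm, lying on the front strip of the fixture's base below the plate's free edge; origin at the centre of its underside. Not to be moved.
- cylinder_lock: brass door-lock cylinder, 62 x 17 x 32 mm high, lying on one half of the cork pad; origin at the centre of its underside, x along its length. Not to be moved.
- padlock: brass padlock lying flat, about 75 x 40 x 22 mm high, beside the protruding end of the bar; origin under the centre of its 44 x 40 mm body, shackle to +x. Not to be moved.
- big_fob: larger black key fob, 65 x 36 x 13 mm; origin at the centre of its underside. Not to be moved.
- spray_can: upright spray can, 52 mm diameter, 150 mm tall, in front of the fixture; origin at the centre of its underside. Not to be moved.
- screwdriver: screwdriver with black handle, 160 mm long, lying in front of the fixture; origin near its middle on the table, x along its length towards the tip. Not to be moved.
- pin_jar: small jar with black lid, 48 mm diameter, 60 mm tall; origin at the centre of its underside. Not to be moved.

How it is judged (in metres and radians):
On the way, in this order (a step that is already met when the one before it is completed fails the run):
1. the bar is home under both hooks and let go, holding the plate level (x of bar_mid in the frame of hooks_home between -0.008 and 0.008 m and y of bar_mid in the frame of hooks_home between -0.012 and 0.012 m and z of bar_mid in the frame of hooks_home between 0.008 and 0.024 m and angle between the x axis of bar_mid and the y axis of hooks_home, either way round below 0.1 rad and value of joint tilt_plate between -0.04 and 0.06 rad and linear speed of bar below 0.02 m/s and contact force between bar and the fingers below 0.3 N), for 0.2 s.
2. the carriage touches its stop (value of joint carriage above 0.0455 m), for 0.1 s.
At the end, for the whole second after the job is handed in: The bar lies still and released under both hooks, within 8 mm of fully home and 12 mm of centred, square to within 0.1 rad; the plate is level within 0.06 rad (0.04 downwards); the carriage is within 2.5 mm of its stop (all of step 1 and value of joint carriage above 0.0455 m); the robot touches nothing.
It fails at once if another thing on the bench is moved more than 20 mm (distance of any of small_fob, cylinder_lock, padlock, big_fob, spray_can, screwdriver, pin_jar from where it was at the start of the episode above 0.02 m).
It also fails if it takes over 72 s, if anything falls off the work surface, if the arm or the gripper's body presses on something with over 40 N, if the wrist force passes 120 N, or if a joint passes its speed limit or range.

### The arm

A 6-joint arm with a two-finger parallel gripper is mounted at the origin on the work surface. World frame = base frame: x ahead of the robot, y to its left, z up, the work surface at z = 0. Lengths are in m, angles in degrees, forces in N, time in s.
With the tool pointing down it reaches from about 0.4 to 0.825 m from the base axis. Payload 7 kg.
Tool frame: the origin (TCP) lies between the finger pads; the fingertips stand 19 mm ahead of it and the grasp point (between the pads) is the TCP (r.tip_extent is the distance from the TCP to the fingertips, in m); z points along the fingers, y is the direction in which the jaws open and shut (so a half turn about z gives the same grasp; the last joint's range is limited). The gripper opens to 88 mm and grips with 3 to 60 N. Pads are 19 mm wide; open, the fingers measure 130 mm over their backs; the gripper's body (78 mm by 193 mm) begins 47 mm behind the grasp point.
Start: joints at [-55.743, 20.546, 0.682, 0, -70.136, -16.507], TCP at [0.206, -0.643, 0.246] pointing down, gripper open.
Joint ranges: [-176.03, 176.03], [-82.01, 121.73], [-58.28, 71.71], [-173.87, 95.51], [-174.79, -0.11], [-173.66, 173.66]. Speed limits (degrees/s): [136.94, 136.94, 172.46, 180, 180, 180].

### API

Orientations are given as [roll, pitch, yaw] about the fixed x, y, z axes, in that order (R = Rz(yaw) Ry(pitch) Rx(roll)).
In Python, from plant import r, capture, workorder, spotter gives the robot as it stands.
- The arm moves only by the tool step_arm, never from a script. Its argument "motion" is a list of rows, each a list of 5 numbers: the finger opening in m, from 0 to 0.0876, then the shift along the tool's x, y, z in m, then the turn about the tool's z in rad. In form: [[grip, dx, dy, dz, roll], ...]. A call has 1 to 5 rows; each row is the pose to reach, as a shift and turn from the pose commanded when the call began, along the tool's axes at that moment; what a row does not reach only later rows make up. A row lasts 1/8 s, in which the tool goes at most 62.5 mm and 10.7 degrees, less where a joint would pass 70% of its speed; a pose out of reach is approached as far as the arm can. A call with a gripper value outside its range is refused whole. The fingers move at their own pace and stop on an object; "newtons" is the grip in N (left out, the last holds). Time passes only in rows, so rows that repeat a pose let the fingers close. It gives the time, the measured TCP pose, the force and the opening at its end, in the units of the state.
- r.get_state(): the state, without advancing time (a new reading comes with each control period).
- capture(name): name is "scene" or "side" or "wrist"; returns a dict with "image" (480x640x3 uint8, red, green, blue), "z_map" (480x640 float32, m along the optical axis (not along the pixel's ray), 0 where there is no reading), "fx", "fy", "cx", "cy" (pixels), "D" ([k1, k2, p1, p2, k3] as OpenCV has them; the pictures are not rectified), "pose" (4x4, takes a point from camera to world coordinates). Camera axes: x right, y down, z forward; pixel columns grow to the right and rows downward; lengths in m; the calibration is good to about 2 mm. A picture is of the moment at which its call begins.
- workorder.close_job(): hands the job in, once; it reports no verdict.
Trained networks look in the newest picture that a camera, given by its name, has taken for a name from the list of things; names that differ only in an ending like _2 or _b are one class to them, and where a whole thing is asked for, a point or a joint stands for the part that bears it (a point fixed in the world has none). Each returns a list of dicts, best first, with "p" (0 to 1); they miss things now and then, are a little off and sometimes report something else, mostly with a low value. They report only what shows in the picture. A call takes as long as a camera call.
- spotter.regions_of(camera, label): "mask" (480x640 bool, what is visible of it).
- spotter.tip_of(camera, label): "location" ([x, y, z] in m, in world coordinates, good to about 4 mm: a listed point, or the origin of a listed thing).
The state is a dict: "time_s": time; "joints": joint angles; "qd": joint speeds; "joint_torque": joint torques, N m; "tcp_pos": TCP position; "eef_rot": TCP orientation; "contact_force": force on the tool from outside, world axes, zero at the start; "moment": the same for the moment, N m; "gripper_width": finger opening in m.
Only numpy, scipy, OpenCV 4.12 (cv2) and the standard library are available. Lean on these libraries where they do the work, as an engineer would, in place of code of your own. Each camera call takes 0.05 s, during which the arm holds its last target.

## Working session

There is one attempt and no reset: what is moved stays moved. The work goes in short steps, Python scripts to look and compute and a tool call to move; the robot and the scene stay as the last step left them, time stands still between calls to the robot, and variables do not carry over. Pictures are saved under pics/ and viewed, and the job is handed in when it is done.

Besides the shell and the picture viewer there is one more tool, called after "Call:" by a JSON object that holds its "op" and its "data". step_arm: Moves the arm, as the interface text tells. Its arguments: {"type":"object","properties":{"motion":{"type":"array","items":{"type":"array","items":{"type":"number"}}},"newtons":{"type":"number"}},"required":["motion"]}

```bash
ls; mkdir -p pics
cat > h.py <<'E'
import numpy as np, cv2
from plant import r, capture, workorder, spotter
def snap(cam,name):
    c=capture(cam); cv2.imwrite(f'pics/{name}.png',c['image'][:,:,::-1]); return c
def tips(cam,labels):
    for l in labels:
        o=spotter.tip_of(cam,l)
        print(cam,l,[(np.round(d['location'],4).tolist(),round(d['p'],2)) for d in o[:2]])
def px(c,u,v,z=None):
    """pixel -> world using depth"""
    K=np.array([[c['fx'],0,c['cx']],[0,c['fy'],c['cy']],[0,0,1]])
    n=cv2.undistortPoints(np.array([[[u,v]]],float),K,np.array(c['D']))[0,0]
    if z is None: z=c['z_map'][int(v),int(u)]
    return (c['pose']@np.array([n[0]*z,n[1]*z,z,1]))[:3]
def cloud(c):
    K=np.array([[c['fx'],0,c['cx']],[0,c['fy'],c['cy']],[0,0,1]])
    u,v=np.meshgrid(np.arange(640),np.arange(480))
    n=cv2.undistortPoints(np.stack([u,v],-1).reshape(-1,1,2).astype(float),K,np.array(c['D']))[:,0]
    z=c['z_map'].reshape(-1,1)
    P=np.hstack([n*z,z])@c['pose'][:3,:3].T+c['pose'][:3,3]
    P[z[:,0]<=0]=np.nan
    return P.reshape(480,640,3)
def proj(c,P):
    K=np.array([[c['fx'],0,c['cx']],[0,c['fy'],c['cy']],[0,0,1]])
    R=c['pose'][:3,:3].T; t=-R@c['pose'][:3,3]
    return cv2.projectPoints(np.atleast_2d(P).astype(float),cv2.Rodrigues(R)[0],t,K,np.array(c['D']))[0][:,0]
E
cat > a.py <<'E'
from h import *
L=["hooks_home","hook_roof","machine","plate_edge","bar_mid","sleeve_mouth","pad","wheel_axis","crank_mid","small_fob","cylinder_lock","padlock","big_fob","spray_can","screwdriver","pin_jar"]
for cam in ["scene","side"]:
    c=snap(cam,cam+'0'); print(np.round(c['pose'],3).tolist()); tips(cam,L)
c=snap("wrist",'w0')
s=r.get_state(); print(s)
E
python3 a.py
```

```text
pics
[[0.03, 0.612, -0.79, 1.523], [1.0, -0.02, 0.022, -0.003], [-0.002, -0.791, -0.612, 0.849], [0.0, 0.0, 0.0, 1.0]]
scene hooks_home [([0.6162, 0.0818, 0.0525], 0.76), ([0.5626, 0.0992, 0.1065], 0.4)]
scene hook_roof [([0.614, 0.0868, 0.0653], 0.95)]
scene machine [([0.6032, 0.0222, 0.0003], 0.84), ([0.5651, 0.1021, 0.1099], 0.52)]
scene plate_edge [([0.5624, 0.1008, 0.1079], 0.88)]
scene bar_mid []
scene sleeve_mouth [([0.524, -0.3849, 0.0026], 0.97)]
scene pad [([0.5632, 0.3384, -0.0035], 0.81), ([0.6179, 0.0811, 0.0524], 0.22)]
scene wheel_axis [([0.5515, -0.0854, 0.0781], 0.65)]
scene crank_mid [([0.5177, -0.0752, 0.0983], 0.57), ([0.7218, 0.3013, -0.0025], 0.47)]
scene small_fob [([0.5181, -0.0767, 0.0982], 0.44)]
scene cylinder_lock [([0.5904, 0.3038, 0.0005], 0.59)]
scene padlock [([0.5005, -0.2984, 0.0062], 0.71)]
scene big_fob [([0.7403, -0.3136, -0.0018], 0.85)]
scene spray_can [([0.3638, -0.1685, -0.0013], 0.57)]
scene screwdriver [([0.3716, 0.1236, 0.0017], 0.68), ([0.4997, -0.2987, 0.0009], 0.18)]
scene pin_jar [([0.7235, 0.3026, -0.0023], 0.57)]
[[-0.875, -0.389, 0.2
[... 971 characters left out ...]
[0.7174, 0.3025, -0.0003], 0.64)]
{'time_s': 1.75, 'joints': array([-5.57436885e+01,  2.05439912e+01,  6.83153820e-01,  1.79957531e-03,
       -7.01356518e+01, -1.65094637e+01]), 'qd': array([ 0.05495343, -0.02268973, -0.02330508, -0.04125037, -0.01168034,
        0.03982575]), 'joint_torque': array([ 6.90454472e-04, -5.82373345e+01,  2.93304294e+01,  7.00222179e+00,
        1.26545242e-02, -1.47568937e-05]), 'tcp_pos': array([ 0.20575076, -0.64287068,  0.24560276]), 'eef_rot': array([-1.79996153e+02, -6.25084459e-04, -1.62252541e+02]), 'contact_force': array([0.09722368, 0.67095404, 0.12705931]), 'moment': array([ 0.02336711, -0.00217776,  0.0265544 ]), 'gripper_width': 0.08789287944093731}
```

View pics/scene0.png

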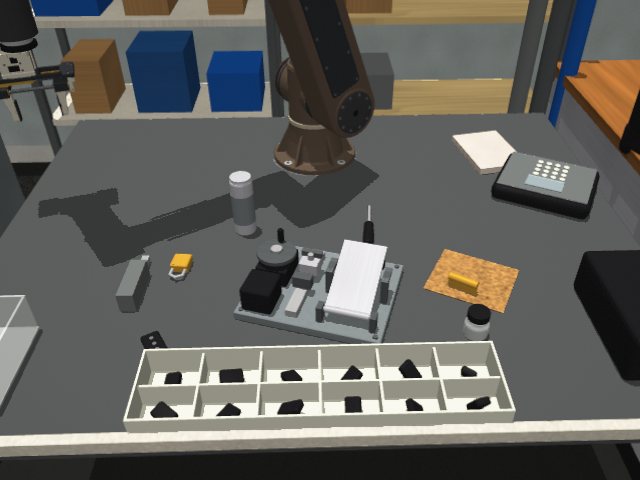

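View pics/side0.png

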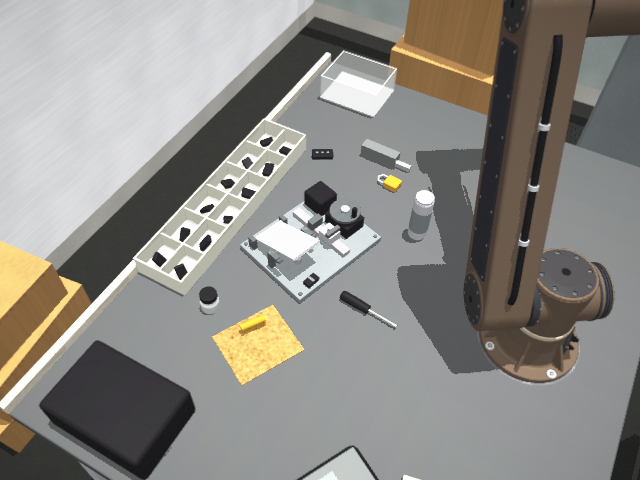

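View pics/w0.png

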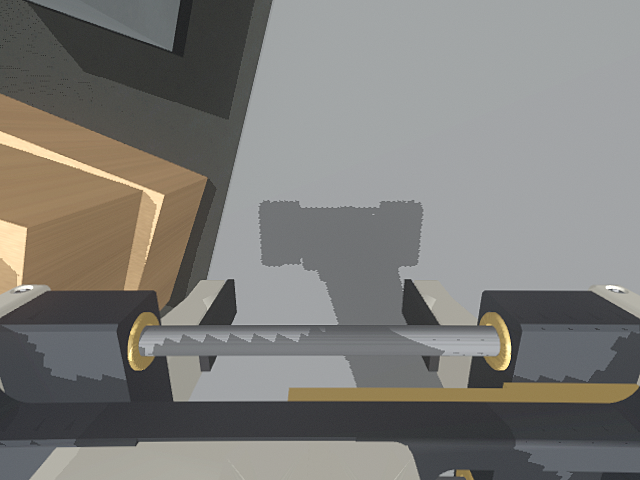

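The scene view shows the sleeve at about (132,285), the padlock at (180,265), the fixture at (320,290) with the wheel at (277,250), and the pad at (472,280). The side view shows the bar end at (402,166) and the small fob at (311,280). Next I'll get orientations from the depth clouds.

```bash
cat > b.py <<'E'
from h import *
def rect(P,name):
    rr=cv2.minAreaRect((P[:,:2]*1000).astype(np.float32)); print(name,len(P),np.round(rr[0],1),np.round(rr[1],1),round(rr[2],1)); 
for cam in ["scene","side"]:
    c=capture(cam); C=cloud(c).reshape(-1,3)
    C=C[~np.isnan(C[:,0])]
    def box(a,b,cc,d,e,f): return C[(C[:,0]>a)&(C[:,0]<b)&(C[:,1]>cc)&(C[:,1]<d)&(C[:,2]>e)&(C[:,2]<f)]
    print(cam)
    t=box(.4,.5,-.25,-.2,-.03,.03); print('table z',np.median(t[:,2]))
    rect(box(.4,.8,-.19,.24,.012,.028),'base')
    s=box(.5,.7,-.46,-.33,.035,.06); rect(s,'sleeve top'); print(np.median(s[:,2]))
    s=box(.4,.7,-.46,-.335,.012,.06); rect(s,'sleeve+bar')
    b=box(.44,.53,-.42,-.335,.010,.03); rect(b,'bar end'); print(np.median(b[:,2]) if len(b) else 0)
    w=box(.48,.62,-.15,-.03,.072,.09); rect(w,'wheel'); 
    k=box(.48,.62,-.15,-.03,.105,.118); rect(k,'knob'); 
    pl=box(.54,.72,-.0,.2,.055,.125); 
    m=spotter.regions_of(cam,'tilt_plate')
    if m:
        P=cloud(c)[m[0]['mask']]; P=P[~np.isnan(P[:,0])]; P=P[P[:,2]>.055]
        print('plate p',m[0]['p'],len(P)); ctr=np.median(P,0); u,sv,vt=np.linalg.svd(P-P.mean(0),full_matrices=False); print('normal',np.round(vt[2],3),P.mean(0)); rect(P,'plate')
    fb=box(.48,.58,.08,.18,.028,.045); rect(fb,'fob') if len(fb) else 0
    rect(box(.45,.56,-.34,-.25,.012,.04),'padlock')
E
python3 b.py
```

```text
scene
table z -0.001173010247876416
base 5075 [600.1  24.1] [399.9 425.7] 0.0
sleeve top 699 [ 581.8 -384.4] [ 36.3 118.2] 87.6
0.04161580776846929
sleeve+bar 1067 [ 560.  -383.1] [ 37.2 164.5] 87.7
bar end 55 [ 503.5 -377.7] [53.5 15.8] 9.8
0.017933229814354745
wheel 956 [568.3 -98.3] [ 84.9 129.4] 55.2
knob 30 [520.4 -76.6] [16.1 11.2] 23.5
plate p 0.72 2788
normal [-0.332  0.107 -0.937] [0.62825555 0.07965696 0.07902502]
plate 2788 [636.2  76.4] [ 90.6 157.6] 72.5
fob 8 [540.8 143.9] [ 1.5 23.3] 73.6
padlock 328 [ 514.5 -301.6] [40.7 74.1] 79.0
side
table z -0.00046656801842870355
base 4542 [599.9  25.2] [428.9 399.8] 90.0
sleeve top 361 [ 580.3 -381.3] [ 44.1 115.5] 86.3
0.04232728543590536
sleeve+bar 656 [ 558.6 -379.8] [ 45.2 160. ] 88.1
bar end 111 [ 507.1 -380.9] [52.1 45.2] 19.8
0.017894926723768023
wheel 646 [566.5 -83.2] [ 85.2 120.5] 79.9
knob 20 [518.5 -73.4] [10.2 13.4] 64.0
plate p 0.57 1265
normal [-0.324  0.106 -0.94 ] [0.62244317 0.08468678 0.08256113]
plate 1265 [630.3  75. ] [107.9 155.5] 73.0
fob 121 [540.1 148.2] [79.7 30.8] 62.9
padlock 208 [ 512.3 -298.4] [45.3 75.2] 78.6
```

```bash
cat >> h.py <<'E'
from scipy.spatial.transform import Rotation as Ro
def go(p,yaw=None):
    s=r.get_state(); R=Ro.from_euler('xyz',s['eef_rot'],degrees=True)
    d=R.inv().apply(np.array(p)-s['tcp_pos']); 
    t=0 if yaw is None else -np.radians((yaw-s['eef_rot'][2]+180)%360-180)
    print('t',s['time_s'],'tcp',np.round(s['tcp_pos'],4),np.round(s['eef_rot'],2),'w',round(s['gripper_width'],4),'F',np.round(s['contact_force'],1))
    print('shift',np.round(d,4),'roll',round(t,4),'rows>=',np.ceil(max(np.linalg.norm(d)/.0625,abs(t)/.1868)))
E
python3 -c "
from h import *
go([.495,-.38,.15],177.6)"
```

```text
t 1.95 tcp [ 0.2057 -0.6429  0.2456] [-180.     -0.   -162.25] w 0.0876 F [-0.2  0.3 -0.4]
shift [-0.3556  0.1622  0.0956] roll 0.3516 rows>= 7.0
```

Call:
{"op": "step_arm", "data": {"motion": [[0.036,-0.05,0.023,0.014,0],[0.036,-0.1,0.046,0.028,0],[0.036,-0.15,0.07,0.042,0],[0.036,-0.2,0.092,0.056,0],[0.036,-0.25,0.115,0.07,0]]}}

```text
time_s: 2.58
tcp_pos: [0.41, -0.4559, 0.1754]
eef_rot: [-180.0, 0.0, -162.2]
contact_force: [0.4, -1.4, 0.4]
gripper_width: 0.0429
```

Call:
{"op": "step_arm", "data": {"motion": [[0.036,-0.05,0.023,0.01,0.15],[0.036,-0.08,0.035,0.02,0.25],[0.036,-0.105,0.047,0.025,0.35],[0.036,-0.105,0.047,0.025,0.352]]}}

```text
time_s: 3.08
tcp_pos: [0.4956, -0.379, 0.15]
eef_rot: [180.0, -0.0, 177.7]
contact_force: [0.5, -1.0, 0.7]
gripper_width: 0.0357
```

```bash
cat > c.py <<'E'
from h import *
import sys
c=snap('wrist',sys.argv[1]); go([.495,-.38,.15],177.6)
print(np.round(c['pose'],3).tolist())
tips('wrist',["bar_mid","sleeve_mouth","padlock"])
m=spotter.regions_of('wrist','bar_mid')
for d in m[:2]:
    P=cloud(c)[d['mask']]; print(d['p'],len(P),np.nanmedian(P,0)); rr=cv2.minAreaRect((P[~np.isnan(P[:,0])][:,:2]*1000).astype(np.float32)); print(rr)
E
python3 c.py w1
```

```text
t 3.125 tcp [ 0.4949 -0.3798  0.1504] [ 1.8000e+02 -3.0000e-02  1.7771e+02] w 0.0359 F [1.  0.  0.5]
shift [-0.0001 -0.0002  0.0004] roll 0.002 rows>= 1.0
[[0.043, 0.953, 0.301, 0.415], [0.999, -0.041, -0.012, -0.376], [0.001, 0.301, -0.954, 0.29], [0.0, 0.0, 0.0, 1.0]]
wrist bar_mid []
wrist sleeve_mouth []
wrist padlock [([0.504, -0.3008, -0.0001], 0.81)]
0.87 1176 [ 0.50442851 -0.38244085  0.01935479]
((507.20330810546875, -383.1437072753906), (16.313772201538086, 54.16951370239258), 87.70237731933594)
```

View pics/w1.png

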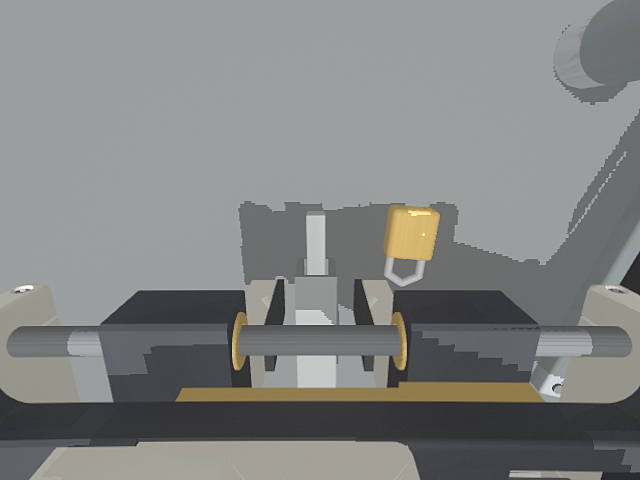

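```bash
cat > d.py <<'E'
from h import *
import sys
c=capture('wrist')
d=spotter.regions_of('wrist','bar_mid')[0]
v,u=np.where(d['mask']); print(u.min(),u.max(),v.min(),v.max())
P=cloud(c)[d['mask']]; P=P[~np.isnan(P[:,0])]
z=np.median(P[:,2]); T=P[abs(P[:,2]-z)<.002]
print(z,np.percentile(T,[1,99],axis=0))
a=np.polyfit(T[:,0],T[:,1],1); print(np.degrees(np.arctan(a[0])),np.polyval(a,[.49,.5,.52]))
go([.5,-.3824,.023],177.7)
E
python3 d.py
```

```text
307 327 213 275
0.01941084689284825 [[ 0.48073918 -0.39039687  0.0178303 ]
 [ 0.53374137 -0.37474086  0.02087037]]
-2.133725737031726 [-0.38217532 -0.3825479  -0.38329305]
t 3.425 tcp [ 0.494  -0.381   0.1509] [-1.7999e+02  2.0000e-02  1.7754e+02] w 0.0359 F [0.3 0.1 0.2]
shift [-0.006  -0.0012  0.1279] roll -0.0027 rows>= 3.0
```

The bar end runs from (316,213) to (316,262), with the padlock at (412,235) well to the side. The measured bar top is 19.4 mm, which matches 3 + 16.

Call:
{"op": "step_arm", "data": {"motion": [[0.036,-0.005,-0.002,0.05,0],[0.036,-0.005,-0.002,0.09,0],[0.036,-0.005,-0.002,0.115,0],[0.036,-0.005,-0.002,0.127,0],[0.036,-0.005,-0.002,0.127,0]]}}

```text
time_s: 4.05
tcp_pos: [0.499, -0.3828, 0.0233]
eef_rot: [180.0, -0.1, 177.6]
contact_force: [0.5, 0.1, 0.1]
gripper_width: 0.0358
```

Call:
{"op": "step_arm", "data": {"motion": [[0.008,0,0,0,0],[0.008,0,0,0,0],[0.008,0,0,0,0],[0.008,0,0,0,0]], "newtons": 40}}

```text
time_s: 4.55
tcp_pos: [0.4999, -0.3827, 0.0245]
eef_rot: [-180.0, 0.1, 177.6]
contact_force: [-1.1, 0.9, 5.7]
gripper_width: 0.0158
```

Call:
{"op": "step_arm", "data": {"motion": [[0.008,0.015,0,-0.001,0],[0.008,0.04,0,-0.001,0],[0.008,0.07,0,-0.001,0],[0.008,0.1,0,-0.001,0],[0.008,0.12,0,-0.001,0]]}}

```text
time_s: 5.18
tcp_pos: [0.3769, -0.3769, 0.0242]
eef_rot: [179.9, -0.1, 177.5]
contact_force: [0.3, 0.3, -2.7]
gripper_width: 0.0155
```

```bash
cat > e.py <<'E'
from h import *
c=snap('side','s1'); cv2.imwrite('pics/s1c.png',cv2.resize(c['image'][100:260,320:520,::-1],None,fx=4,fy=3.6)[:600]); go([.38,-.378,.0205])
tips('side',['bar_mid'])
E
python3 e.py
```

```text
t 5.225 tcp [ 0.3746 -0.3763  0.024 ] [179.88  -0.18 177.47] w 0.0154 F [-4.3  2.  -3.3]
shift [-0.0054 -0.0015  0.0034] roll 0 rows>= 1.0
side bar_mid [([0.5497, -0.0893, 0.0797], 0.54), ([0.429, -0.3791, 0.0134], 0.45)]
```

View pics/s1c.png

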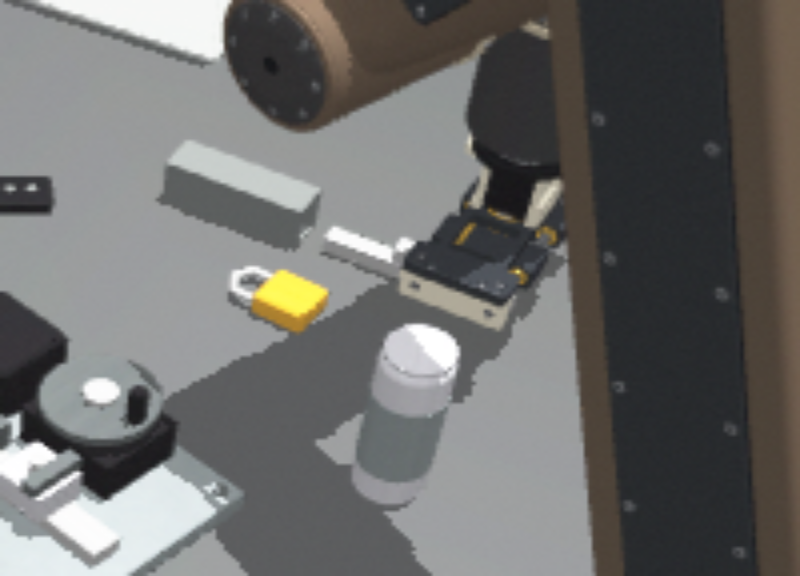

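The bar is fully out: there is a gap between the sleeve mouth at (300,235) and the bar end at (325,240). I'll set it on the bare table here and re-take it by the raised grip.

Call:
{"op": "step_arm", "data": {"motion": [[0.008,0,0,0.0024,0],[0.008,0,0,0.0024,0],[0.036,0,0,0.0024,0],[0.036,0,0,0.0024,0]]}}

```text
time_s: 5.78
tcp_pos: [0.3801, -0.3776, 0.0223]
eef_rot: [-180.0, 0.0, 177.6]
contact_force: [0.3, 0.0, 0.9]
gripper_width: 0.0303
```

Call:
{"op": "step_arm", "data": {"motion": [[0.04,0,0,-0.05,0],[0.04,0.03,0,-0.1,0],[0.04,0.04,0,-0.14,0],[0.04,0.04,0,-0.14,0]]}}

```text
time_s: 6.28
tcp_pos: [0.3409, -0.3769, 0.1659]
eef_rot: [-179.8, 0.4, 177.6]
contact_force: [0.5, -0.5, -0.8]
gripper_width: 0.0397
```

```bash
cat > d.py <<'E'
from h import *
import sys
c=snap('wrist',sys.argv[1])
tips('wrist',['bar_mid'])
d=spotter.regions_of('wrist','bar_mid')[0]
v,u=np.where(d['mask']); print(d['p'],u.min(),u.max(),v.min(),v.max())
P=cloud(c)[d['mask']]; P=P[~np.isnan(P[:,0])]
for lo,hi in [(.011,.021),(.027,.037)]:
    T=P[(P[:,2]>lo)&(P[:,2]<hi)]
    print(len(T),np.median(T[:,2]),np.percentile(T,[1,99],axis=0).round(4).tolist())
    print(cv2.minAreaRect((T[:,:2]*1000).astype(np.float32)))
    a=np.polyfit(T[:,0],T[:,1],1); print(np.degrees(np.arctan(a[0])),np.polyval(a,[.42,.43,.44]))
go([.43,-.379,.030],177.7)
E
python3 d.py w2
```

```text
wrist bar_mid [([0.435, -0.3754, 0.0178], 0.91)]
0.66 311 329 241 379
1357 0.016363260854684092 [[0.3606, -0.3899, 0.0127], [0.5086, -0.3703, 0.0196]]
((434.8261413574219, -380.3631591796875), (15.730130195617676, 149.4496612548828), 87.94300842285156)
-2.1504013701225895 [-0.37950965 -0.37988514 -0.38026063]
330 0.03234964940628457 [[0.4149, -0.3876, 0.0272], [0.433, -0.3723, 0.0339]]
((424.0732727050781, -379.9645690917969), (14.982674598693848, 18.82767105102539), 87.48079681396484)
-2.2099912452190686 [-0.37979705 -0.38018296 -0.38056887]
t 6.425 tcp [ 0.3394 -0.3755  0.1617] [ 1.7998e+02 -1.0000e-02  1.7758e+02] w 0.04 F [-1.  -0.4 -0.5]
shift [-0.0906  0.0003  0.1317] roll -0.0022 rows>= 3.0
```

View pics/w2.png

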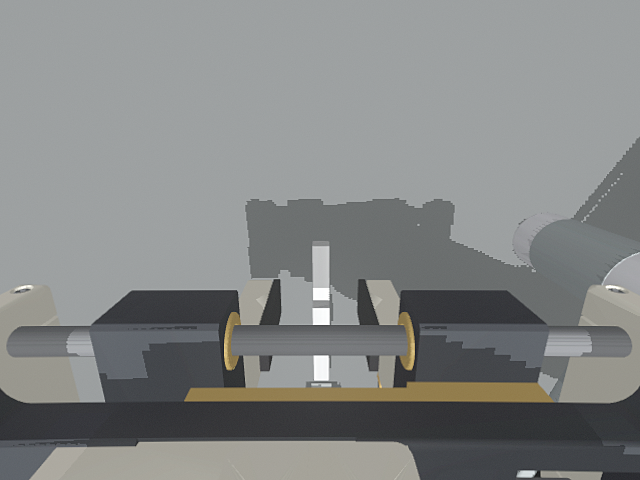

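The bar lies straight at (320,241)–(320,380), with its raised grip nearer the fingers. The grip top measures 32 mm and the centre is (0.435, -0.380).

Call:
{"op": "step_arm", "data": {"motion": [[0.04,-0.055,0,0.02,0],[0.04,-0.095,-0.001,0.06,0],[0.04,-0.096,-0.001,0.08,0],[0.04,-0.096,-0.001,0.08,0],[0.04,-0.096,-0.001,0.08,0]]}}

```text
time_s: 7.05
tcp_pos: [0.4353, -0.3809, 0.0821]
eef_rot: [180.0, -0.0, 177.6]
contact_force: [0.4, 0.5, 0.9]
gripper_width: 0.04
```

```bash
python3 -c "
from h import *
go([.435,-.380,.030],177.85)"
```

```text
t 7.05 tcp [ 0.4353 -0.3809  0.0821] [ 1.800e+02 -4.000e-02  1.776e+02] w 0.04 F [0.4 0.5 0.9]
shift [0.0003 0.0009 0.0521] roll -0.0044 rows>= 1.0
```

Call:
{"op": "step_arm", "data": {"motion": [[0.04,0,0.001,0.035,-0.004],[0.04,0,0.001,0.052,-0.004],[0.04,0,0.001,0.052,-0.004]]}}

```text
time_s: 7.42
tcp_pos: [0.4347, -0.3797, 0.0298]
eef_rot: [180.0, -0.1, 177.8]
contact_force: [-0.9, 0.0, 0.2]
gripper_width: 0.04
```

Call:
{"op": "step_arm", "data": {"motion": [[0.006,0,0,0,0],[0.006,0,0,0,0],[0.006,0,0,0,0],[0.006,0,0,0,0]], "newtons": 50}}

```text
time_s: 7.92
tcp_pos: [0.4359, -0.38, 0.0309]
eef_rot: [-180.0, 0.1, 177.8]
contact_force: [-0.2, 1.5, 5.9]
gripper_width: 0.0153
```

Call:
{"op": "step_arm", "data": {"motion": [[0.006,0,0,-0.05,0],[0.006,0,0,-0.1,0],[0.006,0,0,-0.15,0],[0.006,0,0,-0.17,0],[0.006,0,0,-0.17,0]]}}

```text
time_s: 8.55
tcp_pos: [0.436, -0.38, 0.2015]
eef_rot: [-180.0, 0.2, 177.8]
contact_force: [-0.0, 0.1, -2.1]
gripper_width: 0.0155
```

```bash
cat > f.py <<'E'
from h import *
# refine fixture frame
acc=[]
for cam in ["scene","side"]:
    c=capture(cam)
    for l in ["hooks_home","hook_roof","machine","plate_edge","wheel_axis","crank_mid"]:
        o=spotter.tip_of(cam,l)
        if o: print(cam,l,np.round(o[0]['location'],4),round(o[0]['p'],2))
    m=spotter.regions_of(cam,'machine')
    C=cloud(c)[m[0]['mask']]; C=C[~np.isnan(C[:,0])]
    T=C[(C[:,2]>.014)&(C[:,2]<.026)]
    rr=cv2.minAreaRect((T[:,:2]*1000).astype(np.float32)); print('base',len(T),np.median(T[:,2]),rr)
s=r.get_state(); print(s['gripper_width'],s['tcp_pos'])
E
python3 f.py
```

```text
scene hooks_home [0.6205 0.0841 0.0481] 0.66
scene hook_roof [0.6121 0.0833 0.0689] 0.66
scene machine [6.03e-01 2.40e-02 3.00e-04] 0.62
scene plate_edge [0.5608 0.0976 0.1078] 0.69
scene wheel_axis [ 0.5505 -0.0861  0.0816] 0.95
scene crank_mid [ 0.5171 -0.0769  0.0976] 0.52
base 4268 0.018777353204404157 ((602.0594482421875, 10.173294067382812), (297.9421081542969, 244.15650939941406), 71.78519439697266)
side hooks_home [0.6136 0.0844 0.0434] 0.86
side hook_roof [0.6163 0.085  0.063 ] 0.79
side machine [ 6.035e-01  2.480e-02 -1.000e-04] 0.82
side plate_edge [0.5649 0.0999 0.109 ] 0.85
side wheel_axis [ 0.5504 -0.0895  0.0812] 0.67
side crank_mid [ 0.5181 -0.0748  0.0903] 0.46
base 3701 0.020150083387611595 ((599.235107421875, 12.41473388671875), (302.82183837890625, 244.67724609375), 72.28307342529297)
0.01529778537863655 [ 0.4354613  -0.37985116  0.20018557]
```

Call:
{"op": "step_arm", "data": {"motion": [[0.006,-0.01,0.04,0,-0.1],[0.006,-0.025,0.09,0,-0.25],[0.006,-0.035,0.145,0,-0.4],[0.006,-0.05,0.2,0,-0.55],[0.006,-0.06,0.25,0,-0.7]]}}

```text
time_s: 9.98
tcp_pos: [0.5055, -0.1305, 0.2005]
eef_rot: [-180.0, 0.0, -141.8]
contact_force: [1.0, -1.0, -3.0]
gripper_width: 0.0154
```

```bash
python3 -c "
from h import *
go([.573,.0987,.170],-107.9)"
```

```text
t 9.975 tcp [ 0.5055 -0.1305  0.2005] [-1.7996e+02  5.0000e-02 -1.4178e+02] w 0.0154 F [ 1. -1. -3.]
shift [-0.1948  0.1383  0.0306] roll -0.5913 rows>= 4.0
```

Call:
{"op": "step_arm", "data": {"motion": [[0.006,-0.04,0.03,0,-0.12],[0.006,-0.085,0.06,0,-0.28],[0.006,-0.13,0.09,0.005,-0.43],[0.006,-0.17,0.12,0.015,-0.55],[0.006,-0.195,0.138,0.03,-0.591]]}}

```text
time_s: 10.6
tcp_pos: [0.5748, 0.0989, 0.1704]
eef_rot: [-179.9, 0.1, -108.0]
contact_force: [0.0, 0.2, -2.0]
gripper_width: 0.0153
```

```bash
cat > g.py <<'E'
from h import *
import sys
n=sys.argv[1]
for cam in ['wrist','scene']:
    c=snap(cam,cam[0]+n)
    tips(cam,["bar_mid","hook_roof","hooks_home","plate_edge"])
    if cam=='scene': cv2.imwrite('pics/sc'+n+'.png',cv2.resize(c['image'][200:350,210:430,::-1],None,fx=3.6,fy=3.6))
go([.573,.0987,.170],-107.9)
E
python3 g.py 3
```

```text
wrist bar_mid [([0.5763, 0.0987, 0.1548], 0.7)]
wrist hook_roof [([0.6177, 0.0824, 0.0718], 0.8)]
wrist hooks_home []
wrist plate_edge [([0.5613, 0.1025, 0.1059], 0.94)]
scene bar_mid [([0.5754, 0.0945, 0.1534], 0.88)]
scene hook_roof [([0.6138, 0.0863, 0.0648], 0.67)]
scene hooks_home [([0.6165, 0.0801, 0.0496], 0.96)]
scene plate_edge [([0.563, 0.0985, 0.109], 0.93)]
t 11.1 tcp [0.5741 0.0956 0.1707] [-1.7996e+02  3.0000e-02 -1.0829e+02] w 0.0156 F [ 0.2  0.2 -2. ]
shift [-0.0026  0.002   0.0007] roll -0.0068 rows>= 1.0
```

View pics/w3.png

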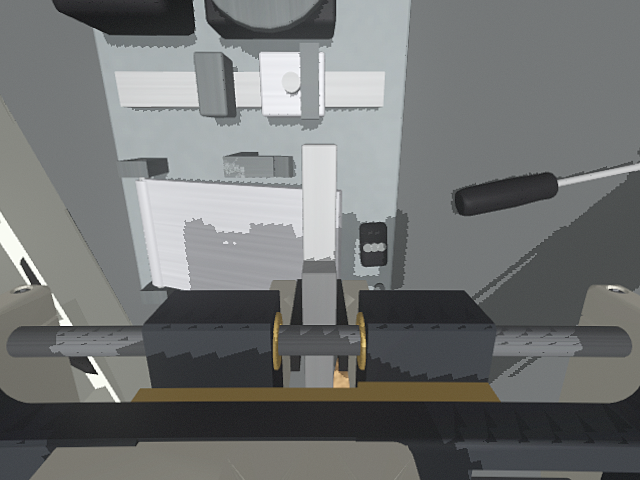

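View pics/sc3.png

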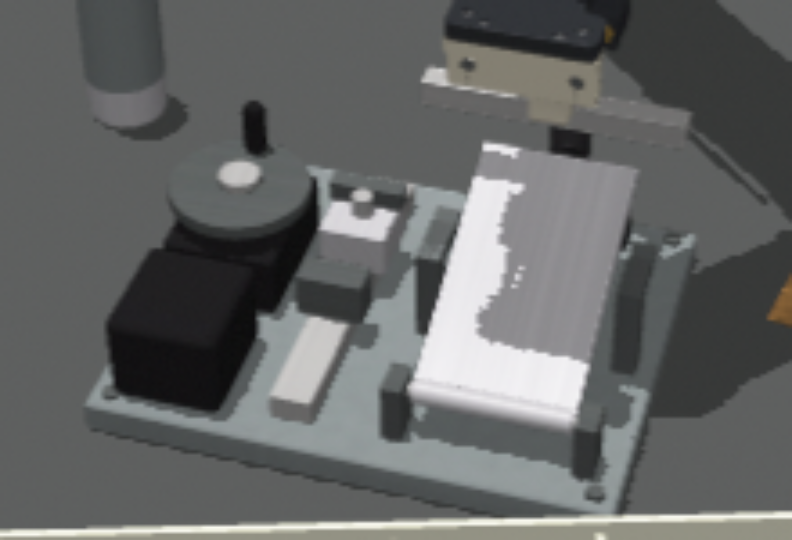

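The wrist view shows the bar square above the plate's free part (bar at x≈320, plate left of it, small fob at (373,243)). The scene view shows the hooks' uprights clear. Now pressing down at about 45 mm before home.

Call:
{"op": "step_arm", "data": {"motion": [[0.006,-0.001,0.001,0.03,0],[0.006,-0.001,0.001,0.055,0],[0.006,-0.001,0.001,0.075,0],[0.006,-0.001,0.001,0.09,0],[0.006,-0.001,0.001,0.09,0]]}}

```text
time_s: 11.72
tcp_pos: [0.573, 0.0972, 0.0798]
eef_rot: [180.0, -0.1, -108.2]
contact_force: [-2.9, -1.1, 2.7]
gripper_width: 0.0149
```

```bash
sed -i 's/^go.*/go([.616,.084,.0795],-107.9)/' g.py; python3 g.py 4
```

```text
wrist bar_mid [([0.5733, 0.0987, 0.0673], 0.87), ([0.534, 0.1269, 0.0264], 0.61)]
wrist hook_roof [([0.6158, 0.0805, 0.0728], 0.6)]
wrist hooks_home [([0.6145, 0.0794, 0.0487], 0.56)]
wrist plate_edge [([0.5498, 0.1037, 0.0495], 0.94)]
scene bar_mid [([0.5773, 0.096, 0.0647], 0.52), ([0.7223, 0.3034, -0.0019], 0.46)]
scene hook_roof [([0.6117, 0.0873, 0.0657], 0.77), ([0.5334, 0.1268, 0.0165], 0.67)]
scene hooks_home [([0.62, 0.085, 0.0553], 0.97)]
scene plate_edge [([0.5519, 0.1018, 0.0539], 0.74)]
t 12.225 tcp [0.5735 0.0975 0.0805] [-179.98    0.   -108.22] w 0.0153 F [-2.1 -3.2  1.8]
shift [-0.0005 -0.0446  0.001 ] roll -0.0056 rows>= 1.0
```

View pics/w4.png

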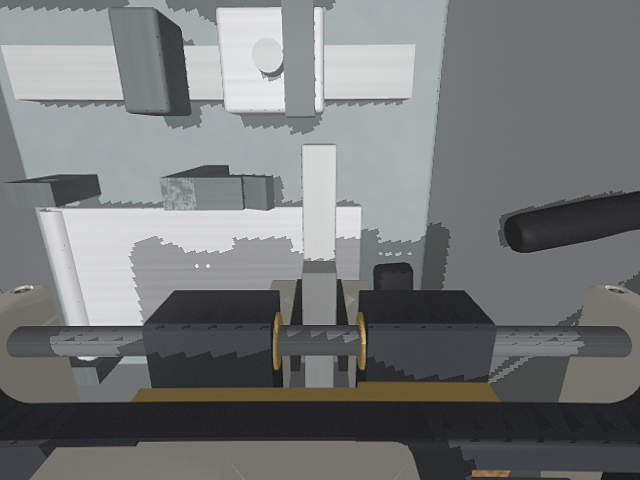

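View pics/sc4.png

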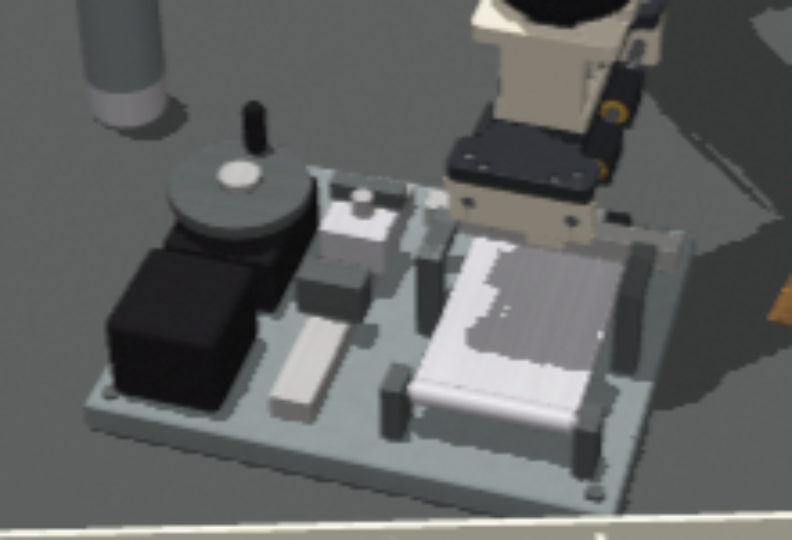

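The plate is level, with its edge at about 50–54 mm, and the bar is square and clear of the hook openings. Sliding it in.

Call:
{"op": "step_arm", "data": {"motion": [[0.006,0,-0.01,0.0005,0],[0.006,0,-0.02,0.0005,0],[0.006,0,-0.028,0.0005,0],[0.006,0,-0.034,0.0005,0],[0.006,0,-0.038,0.0005,0]]}}

```text
time_s: 12.85
tcp_pos: [0.6097, 0.0857, 0.0796]
eef_rot: [180.0, -0.0, -108.2]
contact_force: [-5.7, 2.9, 4.6]
gripper_width: 0.0155
```

Call:
{"op": "step_arm", "data": {"motion": [[0.006,0,-0.003,0,0],[0.006,0,-0.006,0,0],[0.006,0,-0.008,0,0],[0.006,0,-0.008,0,0]]}}

```text
time_s: 13.35
tcp_pos: [0.6155, 0.0836, 0.0796]
eef_rot: [179.9, -0.0, -108.2]
contact_force: [-11.3, 5.2, 9.4]
gripper_width: 0.0156
```

```bash
python3 g.py 5
```

```text
wrist bar_mid [([0.6181, 0.0832, 0.0661], 0.84)]
wrist hook_roof [([0.6037, 0.0274, -0.0001], 0.6)]
wrist hooks_home []
wrist plate_edge [([0.549, 0.1046, 0.0477], 0.92)]
scene bar_mid [([0.6153, 0.0845, 0.0626], 0.72)]
scene hook_roof [([0.613, 0.0872, 0.0649], 0.61)]
scene hooks_home [([0.6175, 0.0843, 0.0535], 0.66)]
scene plate_edge [([0.5519, 0.1031, 0.049], 0.95)]
t 13.85 tcp [0.6155 0.0836 0.0796] [ 1.7986e+02 -4.0000e-02 -1.0820e+02] w 0.0153 F [-11.4   4.7   8. ]
shift [-0.0005 -0.0003  0.0001] roll -0.0053 rows>= 1.0
```

View pics/w5.png

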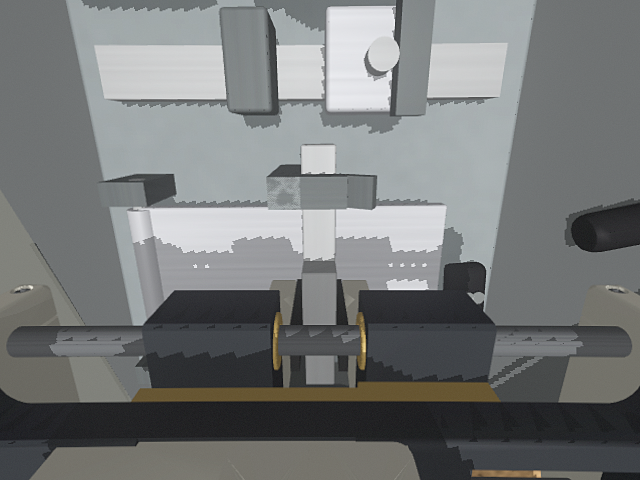

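View pics/sc5.png

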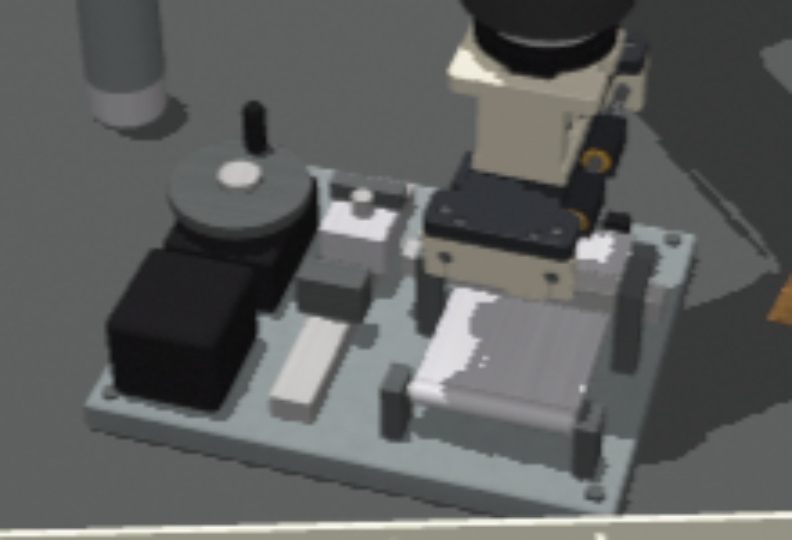

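The force along the slide direction rose to about 12 N, so the bar is against the back walls. The bar end shows past the hook at (318,158) and is under the roof at (320,190). Easing off and releasing.

Call:
{"op": "step_arm", "data": {"motion": [[0.006,0,0.001,0,0],[0.03,0,0.001,-0.001,0],[0.04,0,0.001,-0.001,0],[0.04,0,0.001,-0.001,0],[0.04,0,0.001,-0.001,0]]}}

```text
time_s: 14.48
tcp_pos: [0.6163, 0.0835, 0.0806]
eef_rot: [-180.0, 0.0, -108.2]
contact_force: [-0.6, -0.7, 0.2]
gripper_width: 0.0395
```

Call:
{"op": "step_arm", "data": {"motion": [[0.04,0,0,-0.03,0],[0.04,0,0,-0.08,0],[0.04,0,0,-0.12,0],[0.04,0.02,0,-0.12,0],[0.04,0.03,0,-0.12,0]]}}

```text
time_s: 15.1
tcp_pos: [0.606, 0.0542, 0.2004]
eef_rot: [180.0, 0.0, -108.3]
contact_force: [-0.0, -0.0, -1.6]
gripper_width: 0.04
```

```bash
cat > k.py <<'E'
from h import *
import sys
n=sys.argv[1]
for cam in ['wrist','scene','side']:
    c=snap(cam,cam[:2]+n)
    tips(cam,["bar_mid","hooks_home","plate_edge","wheel_axis","crank_mid"])
    m=spotter.regions_of(cam,'bar_mid')
    if m:
        P=cloud(c)[m[0]['mask']]; P=P[~np.isnan(P[:,0])]; P=P[P[:,2]>.055]
        rr=cv2.minAreaRect((P[:,:2]*1000).astype(np.float32)); print('bar',m[0]['p'],len(P),rr,np.median(P[:,2]))
    C=cloud(c).reshape(-1,3); C=C[~np.isnan(C[:,0])]
    k=C[(abs(C[:,0]-.55)<.06)&(abs(C[:,1]+.087)<.06)&(C[:,2]>.092)&(C[:,2]<.118)]
    if len(k): print('knob',len(k),k.min(0),k.max(0),k.mean(0))
    if cam=='scene': cv2.imwrite('pics/sc'+n+'.png',cv2.resize(c['image'][200:350,210:430,::-1],None,fx=3.6,fy=3.6))
go([.5515,-.087,.2])
print(r.get_state()['joints'])
E
python3 k.py 6
```

```text
wrist bar_mid [([0.6173, 0.0818, 0.0724], 0.79)]
wrist hooks_home [([0.6145, 0.0808, 0.0487], 0.67)]
wrist plate_edge [([0.5486, 0.103, 0.052], 0.91)]
wrist wheel_axis [([0.5494, -0.0824, 0.0816], 0.64)]
wrist crank_mid [([0.5178, -0.0804, 0.0951], 0.6), ([0.369, 0.128, -0.0001], 0.45)]
bar 0.95 2257 ((613.14453125, 70.4786376953125), (126.29522705078125, 16.067277908325195), 71.65345001220703) 0.06921727284091006
knob 626 [ 0.51228204 -0.08106333  0.0920367 ] [ 0.52623217 -0.06886978  0.11428541] [ 0.52101709 -0.07386849  0.10804797]
scene bar_mid [([0.6167, 0.0826, 0.0657], 0.58)]
scene hooks_home [([0.6173, 0.0839, 0.0474], 0.75)]
scene plate_edge [([0.5534, 0.1026, 0.0532], 0.86), ([0.6028, 0.0234, -0.0012], 0.67)]
scene wheel_axis [([0.3693, 0.1279, 0.0003], 0.72), ([0.5526, -0.0851, 0.0802], 0.62)]
scene crank_mid [([0.5188, -0.0762, 0.095], 0.5)]
bar 0.62 661 ((618.5458374023438, 80.3229751586914), (150.4190673828125, 27.7829532623291), 73.296630859375) 0.06670497995945446
knob 65 [ 0.51200857 -0.08243423  0.09227677] [ 0.52796352 -0.0695626   0.11093018] [ 0.52129262 -0.07610
[... 189 characters left out ...]
te_edge [([0.5497, 0.1016, 0.0568], 0.84)]
side wheel_axis [([0.5527, -0.0901, 0.08], 0.72), ([0.3679, -0.1663, 0.003], 0.27)]
side crank_mid [([0.5158, -0.0757, 0.0909], 0.43), ([0.5521, -0.0856, 0.0816], 0.4)]
bar 0.79 377 ((621.370849609375, 81.92366027832031), (151.50985717773438, 37.31688690185547), 71.2105484008789) 0.06882544082928566
knob 37 [ 0.51073172 -0.08263762  0.09287966] [ 0.52486565 -0.06590265  0.11593882] [ 0.51677845 -0.07144384  0.10533206]
t 16.15 tcp [0.6067 0.0551 0.2007] [-180.      0.   -108.22] w 0.0399 F [ 0.   0.2 -1. ]
shift [0.1522 0.008  0.0007] roll 0 rows>= 3.0
[ 2.35379092e+01  1.62471950e+01 -1.16096704e+01  1.18699949e-03
 -6.21386714e+01 -4.17603288e+01]
```

View pics/wr6.png

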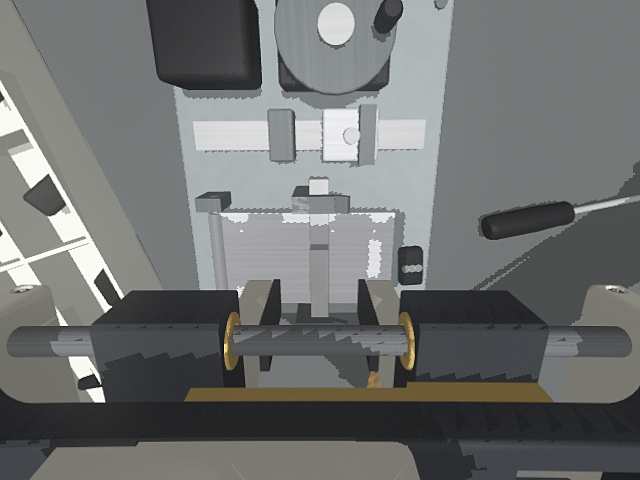

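View pics/sc6.png

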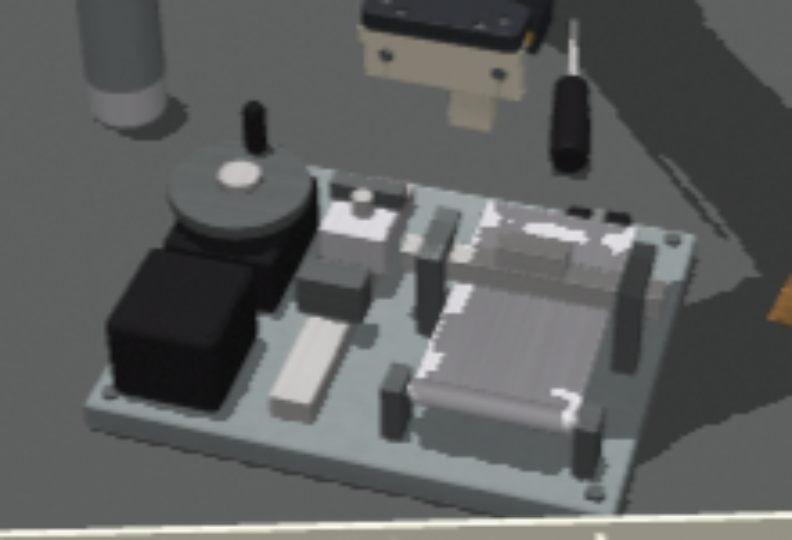

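The bar stayed home: it shows at (318,185) beyond the hook, and in the scene view under both hooks at (440,245) and (640,270) with the plate level. Now I'll fit the wheel rim and knob precisely.

```bash
cat > m.py <<'E'
from h import *
from scipy.optimize import least_squares
for cam in ['wrist','scene','side']:
    c=capture(cam); I=cloud(c); 
    for l,zr in [('wheel_axis',(.074,.0835)),]:
        m=spotter.regions_of(cam,l)
        if not m: print(cam,'none'); continue
        M=m[0]['mask']; P=I[M]; P=P[~np.isnan(P[:,0])]
        T=P[(abs(P[:,2]-.08)<.004)&(np.hypot(P[:,0]-.5515,P[:,1]+.087)<.055)]
        (cx,cy),rad=cv2.minEnclosingCircle((T[:,:2]*1000).astype(np.float32))
        # robust: known radius 42 boundary fit by convex hull
        H=cv2.convexHull((T[:,:2]*1000).astype(np.float32))[:,0]
        f=least_squares(lambda q:np.hypot(H[:,0]-q[0],H[:,1]-q[1])-42,[cx,cy],loss='soft_l1')
        print(cam,len(T),'z',np.median(T[:,2]),'minenc',cx,cy,rad,'fit42',f.x,f.cost)
        Hb=P[(P[:,2]>.084)&(P[:,2]<.09)&(np.hypot(P[:,0]-.5515,P[:,1]+.087)<.018)]
        if len(Hb): print(' hub',len(Hb),cv2.minEnclosingCircle((Hb[:,:2]*1000).astype(np.float32)))
    Q=I.reshape(-1,3); Q=Q[~np.isnan(Q[:,0])]; K=Q[(np.hypot(Q[:,0]-.5195,Q[:,1]+.0755)<.013)&(Q[:,2]>.092)&(Q[:,2]<.12)]
    if len(K)>15:
        f=least_squares(lambda q:np.minimum(np.hypot(K[:,0]-q[0],K[:,1]-q[1])-.007,0.004)*(1+0*K[:,0]) if False else np.maximum(np.hypot(K[:,0]-q[0],K[:,1]-q[1])-.007,0)*1e3+0,[.5195,-.0755])
        S=K[K[:,2]<.108]
        g=least_squares(lambda q:(np.hypot(S[:,0]-q[0],S[:,1]-q[1])-.007)*1e3,[.5195,-.0755],loss='soft_l1')
        print(' knob',len(K),K[:,2].max(),'top',cv2.minEnclosingCircle((K[K[:,2]>.1095][:,:2]*1000).astype(np.float32)) if (K[:,2]>.1095).any() else '', 'side',len(S),g.x)
E
python3 m.py
```

```text
wrist 7678 z 0.08037840793531367 minenc 550.134033203125 -83.86909484863281 41.96862030029297 fit42 [549.81741495 -84.39246457] 34.07184858962784
 hub 1266 ((549.9525756835938, -84.03822326660156), 12.46190357208252)
 knob 600 0.11437525118607206 top ((519.3154907226562, -75.32898712158203), 6.489688396453857) side 204 [ 0.5188101  -0.07591048]
scene 723 z 0.07898181597842968 minenc 551.8489379882812 -85.19049835205078 44.98499298095703 fit42 [550.65649799 -84.86311319] 11.217108807360255
 hub 48 ((550.5313110351562, -84.65868377685547), 12.847643852233887)
 knob 64 0.1161085910500611 top ((519.603759765625, -76.05145263671875), 6.211165428161621) side 42 [ 0.51791595 -0.07625637]
side 369 z 0.08016772450988041 minenc 544.2972412109375 -80.98932647705078 42.156070709228516 fit42 [545.60431863 -80.70885195] 35.89597435898416
 hub 30 ((551.7930297851562, -85.75862884521484), 16.96879768371582)
 knob 35 0.11508654004828012 top ((517.50244140625, -72.13904571533203), 6.671968936920166) side 17 [ 0.51704676 -0.07472531]
```

The wheel axis is at about (0.5503, -0.0847) and the knob at (0.5193, -0.0757), 32.3 mm apart as stated.

```bash
python3 -c "
from h import *
go([.5193,-.0757,.15])"
```

```text
t 16.45 tcp [0.6067 0.0551 0.2007] [-180.      0.   -108.22] w 0.0396 F [-0.1  0.5  0.7]
shift [0.1516 0.0421 0.0507] roll 0 rows>= 3.0
```

Call:
{"op": "step_arm", "data": {"motion": [[0.03,0.04,0.01,0,0],[0.03,0.09,0.025,0.01,0],[0.03,0.135,0.037,0.025,0],[0.03,0.151,0.042,0.045,0],[0.03,0.151,0.042,0.045,0]]}}

```text
time_s: 17.08
tcp_pos: [0.5181, -0.0762, 0.1548]
eef_rot: [179.9, -0.1, -108.3]
contact_force: [0.6, 0.6, -0.6]
gripper_width: 0.0298
```

```bash
cat > n.py <<'E'
from h import *
c=snap('wrist','w7'); tips('wrist',['crank_mid','wheel_axis']); go([.5193,-.0757,.109])
E
python3 n.py
```

```text
wrist crank_mid [([0.5163, -0.0748, 0.0967], 0.95)]
wrist wheel_axis [([0.5448, -0.0859, 0.0832], 0.79)]
t 17.225 tcp [ 0.5207 -0.0748  0.1565] [-1.7993e+02  2.0000e-02 -1.0819e+02] w 0.0299 F [ 0.2 -0.9 -0.4]
shift [0.0013 0.0011 0.0475] roll 0 rows>= 1.0
```

View pics/w7.png

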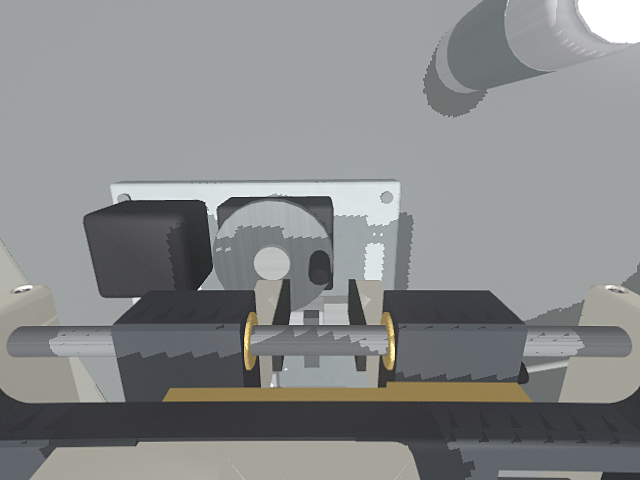

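The knob at (319,265) is centred laterally between the fingers. Lowering and gripping gently.

Call:
{"op": "step_arm", "data": {"motion": [[0.03,0,0,0.025,0],[0.03,0,0,0.046,0],[0.03,0,0,0.046,0]]}}

```text
time_s: 17.6
tcp_pos: [0.5195, -0.0746, 0.1089]
eef_rot: [179.9, -0.1, -108.2]
contact_force: [-1.2, -0.1, 0.9]
gripper_width: 0.03
```

Call:
{"op": "step_arm", "data": {"motion": [[0.006,0,0,0,0],[0.006,0,0,0,0],[0.006,0,0,0,0],[0.006,0,0,0,0]], "newtons": 10}}

```text
time_s: 18.1
tcp_pos: [0.5183, -0.0751, 0.1105]
eef_rot: [179.9, -0.0, -108.2]
contact_force: [-6.9, 3.5, 6.6]
gripper_width: 0.0133
```

```bash
cat > arc.py <<'E'
from h import *
import sys
# waypoints: knob angle from current; axis A, radius .032; argument: list of angles (rad clockwise from start 163.8deg)
A=np.array([.5503,-.0847]); s=r.get_state(); R=Ro.from_euler('xyz',s['eef_rot'],degrees=True)
p=s['tcp_pos']; rel=p[:2]-A; print('t',s['time_s'],'tcp',p.round(4),'r',np.hypot(*rel).round(4),'ang cw from start',round((np.radians(163.8)-np.arctan2(rel[1],rel[0]))%(2*np.pi),3),'F',s['contact_force'].round(1),'w',s['gripper_width'].round(4) if hasattr(s['gripper_width'],'round') else s['gripper_width'])
a0=float(sys.argv[1])  # commanded start angle (cw)
pos=lambda a: A+.032*np.array([np.cos(np.radians(163.8)-a),np.sin(np.radians(163.8)-a)])
for k in range(1,6):
    d=pos(a0+.3*k)-pos(a0); t=R.inv().apply([d[0],d[1],0]); print(round(a0+.3*k,2),t.round(4))
E
python3 arc.py 0
```

```text
t 18.1 tcp [ 0.5183 -0.0751  0.1105] r 0.0334 ang cw from start 0.008 F [-6.9  3.5  6.6] w 0.013267735602079847
0.3 [-0.0095 -0.0011 -0.    ]
0.6 [-0.0183 -0.0049 -0.    ]
0.9 [-0.0255 -0.0112 -0.    ]
1.2 [-0.0305 -0.0193 -0.    ]
1.5 [-0.033  -0.0286 -0.0001]
```

Call:
{"op": "step_arm", "data": {"motion": [[0.006,-0.0095,-0.001,0,0],[0.006,-0.018,-0.005,0,0],[0.006,-0.0255,-0.011,0,0],[0.006,-0.0305,-0.0195,0,0],[0.006,-0.033,-0.0285,0,0]]}}

```text
time_s: 18.73
tcp_pos: [0.5575, -0.0523, 0.1105]
eef_rot: [-180.0, 0.0, -108.2]
contact_force: [-4.0, -1.3, 2.9]
gripper_width: 0.0136
```

```bash
python3 arc.py 1.5
```

```text
t 18.725 tcp [ 0.5575 -0.0523  0.1105] r 0.0332 ang cw from start 1.507 F [-4.  -1.3  2.9] w 0.013557549338460019
1.8 [ 0.0004 -0.0096  0.    ]
2.1 [ 0.0037 -0.0186  0.    ]
2.4 [ 0.0094 -0.0262  0.    ]
2.7 [ 0.0172 -0.0318  0.    ]
3.0 [ 0.0262 -0.0349  0.    ]
```

Forces are low and the wheel is turning as planned.

Call:
{"op": "step_arm", "data": {"motion": [[0.006,0.0005,-0.0095,0,0],[0.006,0.0035,-0.0185,0,0],[0.006,0.0095,-0.026,0,0],[0.006,0.017,-0.032,0,0],[0.006,0.026,-0.035,0,0]]}}

```text
time_s: 19.35
tcp_pos: [0.5801, -0.0891, 0.1099]
eef_rot: [179.8, -0.1, -108.3]
contact_force: [-13.4, 10.2, 13.1]
gripper_width: 0.0134
```

```bash
python3 arc.py 3.0
```

```text
t 19.35 tcp [ 0.5801 -0.0891  0.1099] r 0.0302 ang cw from start 3.004 F [-13.4  10.2  13.1] w 0.013416403196435287
3.3 [ 0.0096 -0.0003  0.    ]
3.6 [0.0188 0.0023 0.    ]
3.9 [0.0268 0.0075 0.0001]
4.2 [0.033  0.0148 0.0001]
4.5 [0.0367 0.0236 0.0001]
```

```bash
cat > arc2.py <<'E'
from h import *
import sys
A=np.array([.549,-.0832]); s=r.get_state(); R=Ro.from_euler('xyz',s['eef_rot'],degrees=True)
p=s['tcp_pos']; F=s['contact_force']; rel=p[:2]-A; a0=np.arctan2(rel[1],rel[0]); 
cmd=p[:2]-F[:2]*float(sys.argv[1])
st=np.arctan2(-.0751+.0832,.5183-.549)
print('t',s['time_s'],p.round(4),'r',np.hypot(*rel).round(4),'cw',round((st-a0)%(2*np.pi),3),'F',F.round(1),'cmd',cmd.round(4))
for k in range(1,6):
    a=a0-.3*k; q=A+.032*np.array([np.cos(a),np.sin(a)]); d=q-cmd; print(round((st-a)%(2*np.pi),2),R.inv().apply([d[0],d[1],0]).round(4))
E
python3 arc2.py 0.0001
```

```text
t 19.35 [ 0.5801 -0.0891  0.1099] r 0.0317 cw 3.069 F [-13.4  10.2  13.1] cmd [ 0.5815 -0.0901]
3.37 [0.009  0.0014 0.    ]
3.67 [0.0181 0.0044 0.    ]
3.97 [0.0259 0.01   0.0001]
4.27 [0.0317 0.0176 0.0001]
4.57 [0.035  0.0265 0.0001]
```

Call:
{"op": "step_arm", "data": {"motion": [[0.006,0.009,0.0015,0,0],[0.006,0.018,0.0045,0,0],[0.006,0.026,0.01,0,0],[0.006,0.0315,0.0175,0,0],[0.006,0.035,0.0265,0,0]]}}

```text
time_s: 19.98
tcp_pos: [0.5453, -0.1138, 0.1096]
eef_rot: [180.0, -0.0, -108.3]
contact_force: [0.7, -0.1, -0.1]
gripper_width: 0.006
```

```bash
python3 arc2.py 0.0001
```

```text
t 19.975 [ 0.5453 -0.1138  0.1096] r 0.0308 cw 4.575 F [ 0.7 -0.1 -0.1] cmd [ 0.5452 -0.1138]
4.87 [0.0016 0.0092 0.    ]
5.17 [-0.0008  0.0185  0.    ]
5.47 [-0.0058  0.0266  0.    ]
5.77 [-0.013   0.0329  0.    ]
6.07 [-0.0217  0.0368 -0.    ]
```

The fingers closed to 6 mm, so the knob slipped out. Raising and looking.

Call:
{"op": "step_arm", "data": {"motion": [[0.006,0,0,-0.04,0],[0.03,-0.05,0,-0.07,0],[0.03,-0.1,0,-0.07,0],[0.03,-0.1,0,-0.07,0]]}}

```text
time_s: 20.48
tcp_pos: [0.578, -0.0157, 0.1801]
eef_rot: [-179.9, 0.1, -108.0]
contact_force: [0.3, 0.1, -0.9]
gripper_width: 0.0281
```

```bash
cat > k2.py <<'E'
from h import *
import sys
n=sys.argv[1]
for cam in ['wrist','scene','side']:
    c=snap(cam,cam[:2]+n)
    tips(cam,["bar_mid","wheel_axis","crank_mid"])
    C=cloud(c).reshape(-1,3); C=C[~np.isnan(C[:,0])]
    k=C[(np.hypot(C[:,0]-.5495,C[:,1]+.0838)<.042)&(C[:,2]>.0925)&(C[:,2]<.118)]
    if len(k):
        print('knob',len(k),k[:,2].max()); T=k[k[:,2]>.109]
        if len(T)>3: print('top',cv2.minEnclosingCircle((T[:,:2]*1000).astype(np.float32)))
        print('all',cv2.minAreaRect((k[:,:2]*1000).astype(np.float32)))
    H=C[(np.hypot(C[:,0]-.5495,C[:,1]+.0838)<.02)&(C[:,2]>.0835)&(C[:,2]<.09)]
    if len(H)>3: print('hub',cv2.minEnclosingCircle((H[:,:2]*1000).astype(np.float32)))
    if cam=='scene': cv2.imwrite('pics/sc'+n+'.png',cv2.resize(c['image'][200:350,210:430,::-1],None,fx=3.6,fy=3.6))
go([.5193,-.0757,.109])
E
python3 k2.py 8
```

```text
wrist bar_mid [([0.6195, 0.0866, 0.0704], 0.74)]
wrist wheel_axis [([0.5462, -0.0843, 0.0786], 0.74)]
wrist crank_mid [([0.5792, -0.0874, 0.0982], 0.83)]
knob 445 0.11385825327017662
top ((582.0629272460938, -85.24413299560547), 6.804565906524658)
all ((582.1483154296875, -85.22709655761719), (13.55224323272705, 13.38136100769043), 8.611126899719238)
hub ((550.388916015625, -84.15106201171875), 11.920945167541504)
scene bar_mid [([0.6133, 0.0826, 0.0683], 0.77)]
scene wheel_axis [([0.5519, -0.0834, 0.078], 0.93)]
scene crank_mid [([0.5794, -0.0843, 0.0983], 0.57)]
knob 70 0.11433844231377421
top ((582.6939697265625, -86.13671875), 7.285762786865234)
all ((582.6722412109375, -85.84603118896484), (16.260984420776367, 12.91222858428955), 3.1661553382873535)
hub ((549.69287109375, -83.97848510742188), 12.819863319396973)
side bar_mid [([0.6145, 0.0808, 0.0647], 0.8), ([0.3662, -0.1656, 0.0011], 0.51)]
side wheel_axis [([0.5501, -0.0855, 0.0829], 0.95)]
side crank_mid []
hub ((548.2870483398438, -83.62821960449219), 18.64680290222168)
t 21.075 tcp [ 0.5772 -0.0188  0.1796] [ 180.     -0.   -108.25] w 0.03 F [ 0.1  0.5 -0. ]
shift [0.0722 0.0371 0.0707] roll 0 rows>= 2.0
```

View pics/wr8.png

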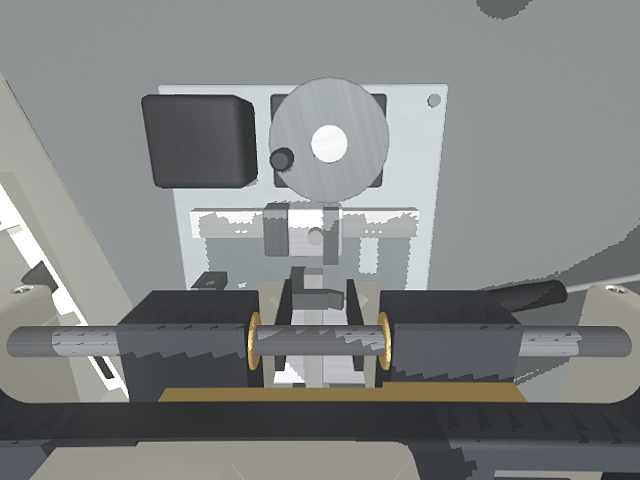

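View pics/sc8.png

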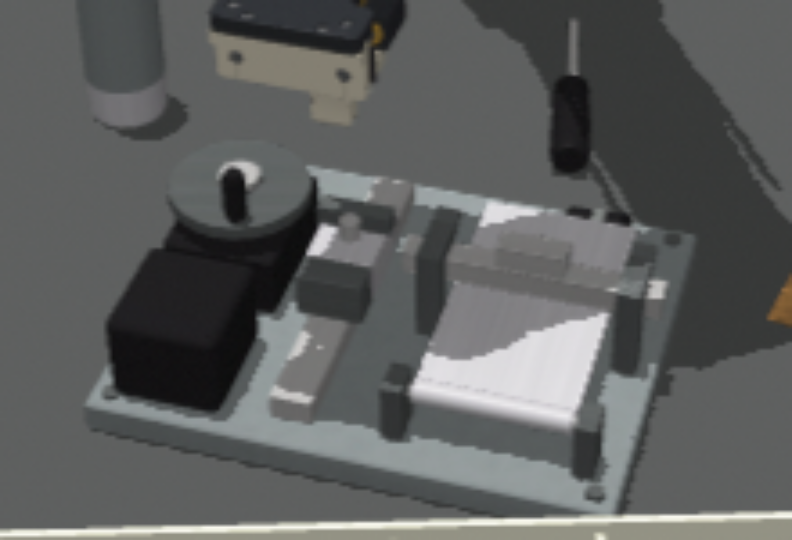

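Run:
```python
from h import *
a=cv2.imread('pics/wr6.png')[90:180,160:460]; b=cv2.imread('pics/wr8.png')[185:285,160:460]
cv2.imwrite('pics/cmp.png',np.vstack([cv2.resize(a,None,fx=2.6,fy=2.6,interpolation=2),cv2.resize(b,None,fx=2.6,fy=2.6,interpolation=2)]))
```

```text
(no output)
```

View pics/cmp.png

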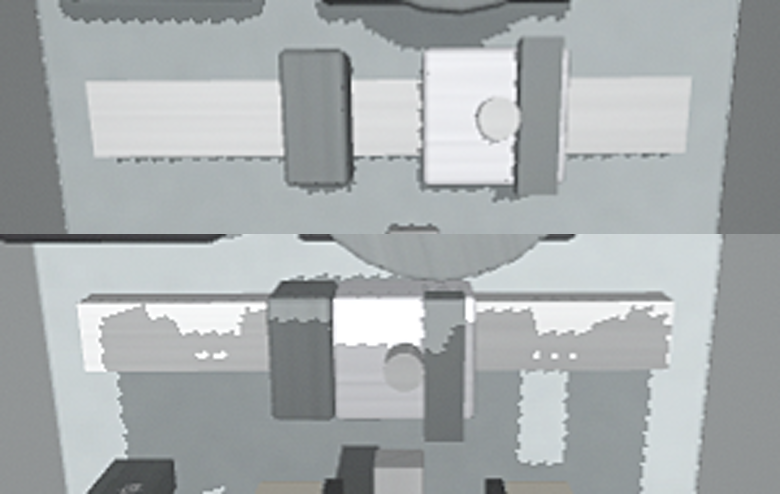

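Run:
```python
from h import *
c=capture('wrist'); I=cloud(c)
cap=capture('scene'); J=cloud(cap)
e=np.array([.952,-.307]); f=np.array([.307,.952]); M=np.array([.605,.0255])
for nm,Q in [('w',I),('s',J)]:
    P=Q.reshape(-1,3); P=P[~np.isnan(P[:,0])]; d=P[:,:2]-M; x=d@e; y=d@f
    for z0 in np.arange(.03,.085,.005):
        k=(abs(y+.05)<.02)&(abs(x)<.125)&(P[:,2]>z0)&(P[:,2]<z0+.005)
        h,_=np.histogram(x[k],np.arange(-.12,.125,.005)); print(nm,round(z0,3),[(int(-120+5*i),int(v)) for i,v in enumerate(h) if v>3])
```

```text
w 0.03 [(-100, 23), (-95, 32), (-90, 28), (-85, 43), (-80, 47), (-75, 38), (-70, 40), (-65, 42), (-60, 41), (-55, 33), (-50, 38), (-45, 46), (-40, 48), (-35, 17), (35, 11), (40, 41), (45, 39), (50, 40), (55, 50), (60, 43), (65, 38), (70, 34), (75, 37), (80, 35), (85, 49), (90, 41), (95, 39), (100, 7)]
w 0.035 [(-100, 77), (-95, 124), (-90, 130), (-85, 117), (-80, 113), (-75, 122), (-70, 116), (-65, 112), (-60, 116), (-55, 124), (-50, 117), (-45, 104), (-40, 114), (-35, 65), (35, 39), (40, 119), (45, 120), (50, 116), (55, 107), (60, 116), (65, 120), (70, 120), (75, 116), (80, 119), (85, 105), (90, 113), (95, 119), (100, 37)]
w 0.04 []
w 0.045 []
w 0.05 []
w 0.055 []
w 0.06 [(-35, 17), (-30, 153), (-15, 162), (-10, 163), (-5, 228), (0, 278), (5, 272), (10, 272), (15, 281), (20, 278), (25, 274), (30, 193)]
w 0.065 [(-15, 12), (-10, 16), (-5, 8), (5, 4), (20, 7), (25, 5)]
w 0.07 [(-30, 19), (-25, 61), (-20, 67), (-15, 29), (-10, 30), (-5, 9)]
w 0.075 [(-30, 64), (-25, 237), (-20, 271), (-15, 82), (-10, 81), (-5, 26)]
w 0.08 []
w 0.085 []
s 0.03 [(-100, 10), (-95, 12), (-90, 13), (-85, 14), (-80, 14), (25, 5), (30, 7), (35, 14), (40, 16), (45, 18), (50, 17), (55, 17), (60, 19), (65, 13), (70, 15), (75, 19), (80, 17), (85, 18), (90, 19), (95, 24), (100, 9)]
s 0.035 [(-100, 4), (-90, 5), (-85, 4), (-80, 5), (25, 7), (30, 27), (35, 10), (45, 6), (50, 5), (60, 9), (65, 4), (70, 4), (75, 4), (80, 7), (85, 5), (95, 5)]
s 0.04 [(25, 4), (30, 23)]
s 0.045 [(20, 4), (25, 5), (30, 34)]
s 0.05 [(30, 31)]
s 0.055 [(-20, 4), (-15, 6), (-10, 6), (-5, 5), (5, 8), (15, 5), (20, 7), (25, 8), (30, 30)]
s 0.06 [(-20, 13), (-15, 17), (-10, 18), (-5, 26), (0, 25), (5, 25), (10, 23), (15, 33), (20, 20), (25, 26), (30, 21)]
s 0.065 [(-25, 4), (-20, 13), (-15, 6), (-10, 7), (-5, 7)]
s 0.07 [(-30, 18), (-25, 16), (-20, 29), (-15, 18), (-10, 8), (-5, 6)]
s 0.075 [(-25, 8), (-20, 8), (-15, 5)]
s 0.08 []
s 0.085 []
```

In the comparison, the carriage had a gap of about 23 mm to the stop before (at x 350–422), and now there is none (at x≈335). That fits 2.9 rad × 8 mm, so the carriage probably hit its stop and that made the fingers slip. I'll check with a closer look.

Call:
{"op": "step_arm", "data": {"motion": [[0.03,-0.03,0,0,0],[0.03,-0.05,0.015,0.03,0],[0.03,-0.05,0.015,0.05,0],[0.03,-0.05,0.015,0.05,0]]}}

```text
time_s: 21.68
tcp_pos: [0.5776, 0.0337, 0.1283]
eef_rot: [179.9, -0.1, -108.2]
contact_force: [0.6, 0.4, 0.9]
gripper_width: 0.0297
```

```bash
python3 k2.py 9
python3 - <<'E'
import cv2
b=cv2.imread('pics/wr9.png')[0:280,100:500]; cv2.imwrite('pics/wr9c.png',cv2.resize(b,None,fx=2,fy=2,interpolation=2))
E
```

```text
wrist bar_mid [([0.6185, 0.0836, 0.0718], 0.89)]
wrist wheel_axis [([0.5459, -0.0846, 0.0802], 0.8)]
wrist crank_mid [([0.5788, -0.0858, 0.0948], 0.61)]
knob 1183 0.1145531639039307
top ((581.6080322265625, -85.05937194824219), 6.90007209777832)
all ((581.5618286132812, -85.26075744628906), (14.129533767700195, 13.334490776062012), 68.11701965332031)
hub ((550.0454711914062, -84.34473419189453), 12.183796882629395)
scene bar_mid [([0.6153, 0.085, 0.0672], 0.89)]
scene wheel_axis [([0.5525, -0.0867, 0.0798], 0.84)]
scene crank_mid [([0.5773, -0.0846, 0.1007], 0.5)]
knob 65 0.11358566459473207
top ((582.2723999023438, -85.32525634765625), 8.382665634155273)
all ((582.2604370117188, -85.75010681152344), (12.517927169799805, 16.72245216369629), 88.38427734375)
hub ((550.4105224609375, -85.03532409667969), 13.480830192565918)
side bar_mid [([0.6159, 0.0859, 0.0622], 0.81), ([0.3722, 0.1219, 0.0016], 0.62)]
side wheel_axis [([0.5778, -0.0825, 0.0922], 0.54), ([0.5521, -0.0884, 0.0814], 0.51)]
side crank_mid [([0.5831, -0.0839, 0.0909], 0.41)]
knob 35 0.1176948823305235
top ((579.032958984375, -80.84796142578125), 7.417786598205566)
all ((578.9646606445312, -81.89995574951172), (13.289103507995605, 13.371173858642578), 42.41317367553711)
hub ((554.1769409179688, -87.82186889648438), 15.570576667785645)
t 22.275 tcp [0.5787 0.0338 0.1299] [-1.7999e+02  1.0000e-02 -1.0822e+02] w 0.0298 F [-0.3 -0.3 -0.1]
shift [0.1225 0.0222 0.0208] roll 0 rows>= 3.0
```

View pics/wr9c.png

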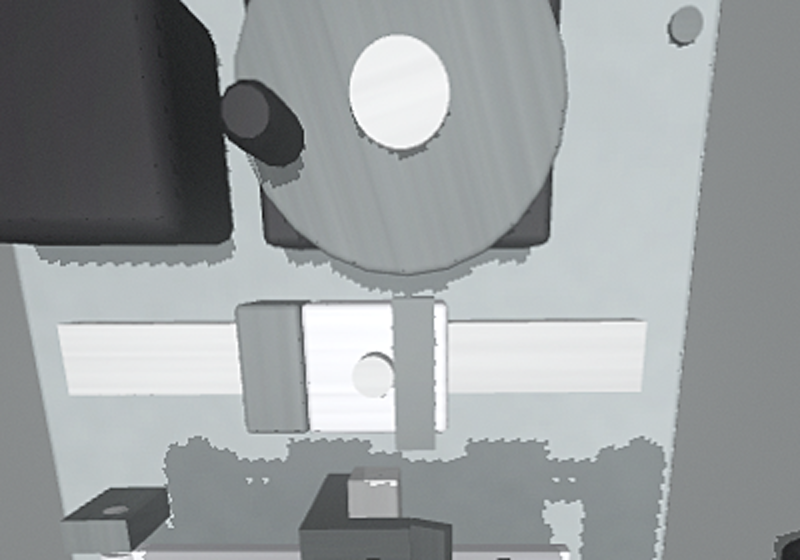

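The close view shows the carriage's left edge at (305,365), flush against the stop block at (270,365). To be sure, I'll push the knob gently clockwise with closed fingers and see whether it yields.

Run:
```python
from h import *
go([.582,-.058,.109])
c=capture('scene'); C=cloud(c).reshape(-1,3); C=C[~np.isnan(C[:,0])]
k=C[(np.hypot(C[:,0]-.60,C[:,1]+.07)<.03)]; print(np.percentile(k[:,2],[50,95,99.5]))
k=C[(abs(C[:,0]-.63)<.05)&(abs(C[:,1]+.11)<.05)]; print(np.percentile(k[:,2],[50,95,99.5]))
```

```text
t 22.275 tcp [0.5787 0.0338 0.1299] [-1.7999e+02  1.0000e-02 -1.0822e+02] w 0.0298 F [-0.3 -0.3 -0.1]
shift [ 0.0861 -0.0318  0.0208] roll 0 rows>= 2.0
[0.05812326 0.1013103  0.11210313]
[0.05818551 0.07857096 0.10988382]
```

Call:
{"op": "step_arm", "data": {"motion": [[0.002,0.04,-0.015,-0.005,0],[0.002,0.075,-0.03,-0.005,0],[0.002,0.086,-0.032,0.005,0],[0.002,0.086,-0.032,0.02,0],[0.002,0.086,-0.032,0.02,0]], "newtons": 30}}

```text
time_s: 22.95
tcp_pos: [0.581, -0.0574, 0.1078]
eef_rot: [179.8, -0.1, -108.2]
contact_force: [-0.3, -1.0, 0.6]
gripper_width: 0.0021
```

Call:
{"op": "step_arm", "data": {"motion": [[0.002,0.006,-0.002,0,0],[0.002,0.009,-0.003,0,0],[0.002,0.011,-0.0035,0,0]]}}

```text
time_s: 23.32
tcp_pos: [0.5834, -0.0687, 0.1102]
eef_rot: [-179.9, 0.1, -108.2]
contact_force: [4.6, 5.2, -3.5]
gripper_width: 0.002
```

Call:
{"op": "step_arm", "data": {"motion": [[0.002,0.001,-0.0003,0,0],[0.002,0.002,-0.0006,0,0],[0.002,0.002,-0.0006,0,0]]}}

```text
time_s: 23.7
tcp_pos: [0.5845, -0.07, 0.1104]
eef_rot: [-179.8, 0.2, -108.2]
contact_force: [6.3, 6.5, -4.9]
gripper_width: 0.0023
```

Call:
{"op": "step_arm", "data": {"motion": [[0.002,0.001,-0.0003,0,0],[0.002,0.002,-0.0006,0,0],[0.002,0.003,-0.001,0,0],[0.002,0.003,-0.001,0,0]]}}

```text
time_s: 24.2
tcp_pos: [0.5853, -0.0715, 0.1104]
eef_rot: [-179.7, 0.3, -108.2]
contact_force: [6.2, 15.9, -4.4]
gripper_width: 0.0019
```

The knob resists with 16 N, where turning friction would need only about 1.3 N, so the carriage is hard on its stop. Retreating for a last check.

Call:
{"op": "step_arm", "data": {"motion": [[0.002,-0.006,0.002,0,0],[0.002,-0.015,0.005,0,0],[0.002,-0.015,0.005,-0.05,0],[0.002,-0.015,0.005,-0.1,0],[0.02,0.02,0.06,-0.14,0]]}}

```text
time_s: 24.82
tcp_pos: [0.532, -0.0717, 0.2442]
eef_rot: [-179.9, -0.0, -108.2]
contact_force: [-0.8, -0.1, 0.6]
gripper_width: 0.0074
```

Call:
{"op": "step_arm", "data": {"motion": [[0.02,0.01,0.06,0,0],[0.02,0.02,0.11,0,0],[0.02,0.02,0.12,0,0],[0.02,0.02,0.12,0,0]]}}

```text
time_s: 25.32
tcp_pos: [0.41, -0.0533, 0.2431]
eef_rot: [-179.9, 0.0, -108.2]
contact_force: [-0.3, 0.1, 0.3]
gripper_width: 0.02
```

```bash
python3 k.py 10; python3 -c "
from h import *
for cam in ['scene','side']:
    capture(cam); tips(cam,['small_fob','cylinder_lock','padlock','big_fob','spray_can','screwdriver','pin_jar'])
print(r.get_state()['contact_force'])"
```

```text
wrist bar_mid []
wrist hooks_home []
wrist plate_edge []
wrist wheel_axis [([0.5457, -0.0878, 0.0805], 0.72)]
wrist crank_mid [([0.5825, -0.0877, 0.0958], 0.87)]
knob 370 [ 0.57434206 -0.0924696   0.09204693] [ 0.58728006 -0.07891142  0.11475557] [ 0.57884511 -0.08650238  0.10604715]
scene bar_mid [([0.6158, 0.0841, 0.0652], 0.55), ([0.369, 0.1256, 0.0028], 0.3)]
scene hooks_home [([0.6203, 0.0831, 0.0529], 0.63)]
scene plate_edge [([0.5503, 0.1046, 0.0533], 0.72)]
scene wheel_axis [([0.553, -0.0882, 0.0774], 0.63)]
scene crank_mid [([0.6155, 0.0835, 0.0714], 0.75)]
bar 0.61 880 ((551.0968017578125, -85.16777801513672), (81.2270278930664, 88.0642318725586), 89.84683227539062) 0.0787867199254969
knob 68 [ 0.57173634 -0.09244068  0.09215576] [ 0.59019985 -0.07929848  0.11319634] [ 0.5846551  -0.08541961  0.10361973]
side bar_mid [([0.6149, 0.0829, 0.0658], 0.89)]
side hooks_home [([0.6142, 0.0858, 0.0429], 0.67), ([0.5516, -0.0904, 0.0817], 0.5)]
side plate_edge [([0.5491, 0.1032, 0.0587], 0.96)]
side wheel_axis [([0.5499, -0.0867, 0.0821], 0.64)]
side crank_mid [([0.6141, 0.0842, 0.06
[... 653 characters left out ...]
ock [([0.5006, -0.299, 0.0011], 0.65)]
scene big_fob [([0.3703, 0.1262, 0.0017], 0.69)]
scene spray_can [([0.3629, -0.1695, -0.0014], 0.7)]
scene screwdriver [([0.3714, 0.1277, -0.0019], 0.88)]
scene pin_jar [([0.7229, 0.3032, -0.0025], 0.75), ([0.5248, -0.3844, 0.0015], 0.65)]
side small_fob [([0.5353, 0.13, 0.0204], 0.72)]
side cylinder_lock [([0.5945, 0.3055, 0.0013], 0.82), ([0.5527, 0.103, 0.0589], 0.67)]
side padlock []
side big_fob [([0.7409, -0.3111, 0.003], 0.74), ([0.612, 0.0855, 0.0468], 0.24)]
side spray_can [([0.3672, -0.1687, 0.0012], 0.59)]
side screwdriver [([0.3726, 0.1218, -0.001], 0.84)]
side pin_jar [([0.6035, 0.0236, -0.0017], 0.36)]
[-1.154884   -0.23004621  0.61635817]
```

View pics/sc10.png

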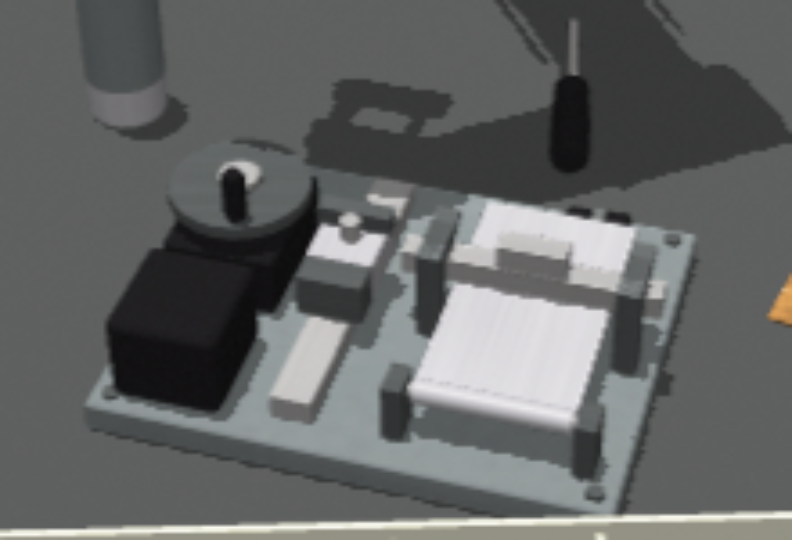

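View pics/si10.png

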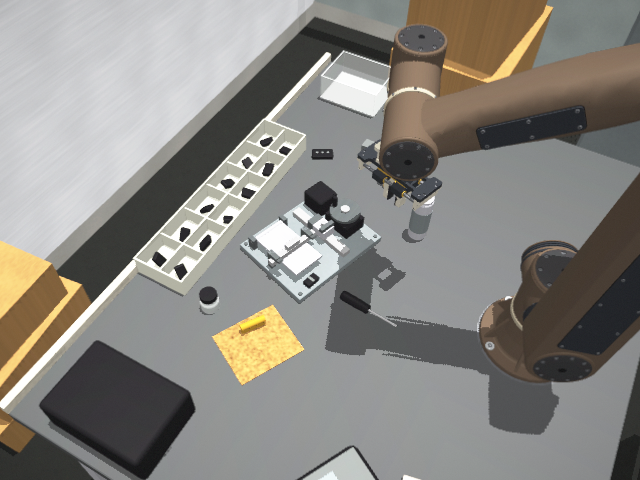

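The carriage sits against the stop block at (333,285). The bar lies under both hooks at (435,250) and (640,285) with the plate level. The arm is clear and everything else is in place, so I'm handing in.

```bash
python3 -c "
from h import *
print(workorder.close_job(), r.get_state()['time_s'])"
```

```text
the job is handed in; nothing more can be done
the job is handed in; nothing more can be done
```

The bar is home under both hooks holding the plate level, and the carriage is against its stop. I handed the job in at about 26.5 s; it reports no verdict.

**Bar:**
- I drew it out of the sleeve by its end and set it on the bare table in front of the sleeve, not on the cork pad. Then I took it again by the raised grip.
- I pressed the plate level with it, slid it in until it met about 12 N at the back walls, and let go.
- Last checks put the bar's centre at about (0.615, 0.084) m against hooks_home at about (0.616, 0.084), square to within about 1–2°. The plate's free edge read 53–59 mm against 50 mm when level.

**Wheel:**
- The fingers slipped off the knob after about 2.9 rad, because the carriage had already reached its stop. It had evidently started about 23 mm away from the stop, not 48 mm.
- A close wrist picture showed no gap between carriage and stop. A gentle clockwise push on the knob met 16 N, where friction alone would give about 1.3 N.

**Other things on the bench:** almost all reported positions agree with the start within a few millimetres. There were a few stray network reports: the scene view put big_fob at the screwdriver, the side view gave one low-confidence wrong pin_jar, and the side view reported no padlock. The other camera contradicted the first two, and the scene view still showed the padlock in place. At the end the arm was clear of everything, with wrist force near zero.

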